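# Point out the fan head without a hub cap, then stop the line

### The arm

A 7-joint arm with a two-finger parallel gripper is mounted at the origin on the work surface. World frame = base frame: x ahead of the robot, y to its left, z up, the work surface at z = 0. Lengths are in m, angles in rad, forces in N, time in s.
With the tool pointing down it reaches from about 0.35 to 0.9 m from the base axis. Payload 19.9 kg.
Tool frame: the origin (TCP) lies between the finger pads; the fingertips stand 25 mm ahead of it and the grasp point (between the pads) lies 6 mm ahead of it; x points along the fingers, y is the direction in which the jaws open and shut, and the axes are right-handed (so a half turn about x gives the same grasp; the last joint's range is limited). The gripper opens to 94 mm and grips with 3 to 60 N. Pads are 16 mm wide; open, the fingers measure 119 mm over their backs; the gripper's body (75 mm by 177 mm) begins 78 mm behind the grasp point.
Start: joints at [-1.177, 0.417, -0.01, 1.614, 0.005, 1.111, -0.053], TCP at [0.264, 0.567, 0.23] pointing down, gripper open.
Joint ranges: [-2.81, 2.81], [-0.39, 2.02], [-1.27, 1.25], [0.06, 2.57], [-1.19, 4.33], [0.19, 2], [-2.82, 2.82]. Speed limits (rad/s): [1.89, 1.89, 2.39, 2.39, 3.01, 3.01, 3.01].

### API

Orientations are given as a unit quaternion [x, y, z, w].
In Python, from workcell import arm, read_camera, calibration, finder gives the robot as it stands. The module is installed in compiled form; this text tells all that it offers.
- The arm moves only by the shell command python3 -m inch 'ROWS'. ROWS is JSON, a list of rows, each a list of 5 numbers: the opening, from -1 (shut) to 1 (fully open), so that 0 is half open, then the shift along the tool's x, y, z in mm, then the turn about the tool's x in degrees. A call has 1 to 5 rows; each row shifts and turns the commanded pose from where the row before left it, along the tool's axes as they then stand; what a row does not reach is not made up. A row lasts 1/12 s, in which the tool goes at most 41.7 mm and 7.16 degrees, less where a joint would pass 70% of its speed; a pose out of reach is approached as far as the arm can. A call with a gripper value outside its range is refused whole. The fingers move at their own pace and stop on an object; the grip force is fixed at half the most. Time passes only in rows, so rows that do not move let the fingers close. It gives the time, the measured TCP pose, the force and the opening at its end, in the units of the state.
- arm.get_state(): the state, without advancing time (a new reading comes with each control period).
- read_camera(name): name is "side" or "top"; returns the picture (384x512x3 uint8, blue, green, red); there is no depth.
- calibration(name): a dict with "fx", "fy", "cx", "cy" (pixels), "k1" (the pictures are not rectified: a ray, as slopes to the right and down, at radius r is drawn at 1 + k1 r^2 times it, then the intrinsics apply), "world_to_cam" (4x4, takes a point from world to camera coordinates). Camera axes: x right, y up, looking along -z (the intrinsics and any distortion apply to the point x, -y, -z); pixel columns grow to the right and rows downward; lengths in m; the calibration is good to about 2 mm. A picture is of the moment at which its call begins. calibration takes no time and is no camera call.
- arm.finish_job(): hands the job in, once; it reports no verdict.
Trained networks look in the newest picture that a camera, given by its name, has taken for a name from the list of things; names that differ only in an ending like _2 or _b are one class to them, and where a whole thing is asked for, a point or a joint stands for the part that bears it (a point fixed in the world has none). Each returns a list of dicts, best first, with "conf" (0 to 1); they miss things now and then, are a little off and sometimes report something else, mostly with a low value. They report only what shows in the picture. A call takes as long as a camera call. They do not tell look-alikes from the thing itself.
- finder.silhouettes(camera, name): "region" (384x512 bool, what is visible of it) and "at" ([column, row] in pixels, amid what is visible of it).
- finder.spot_point(camera, name): "at" ([column, row] in pixels: a listed point, or the origin of a listed thing).
The state is a dict: "clock": time; "joint_positions": joint angles; "joint_vel": joint speeds; "effort": joint torques, N m; "eef_pos": TCP position; "tool_rot": TCP orientation; "force": force on the tool from outside, world axes, zero at the start; "torque": the same for the moment, N m; "grip_width": opening from 0.0 (shut) to 1.0 (fully open).
Only numpy, scipy, OpenCV 4.12 (cv2) and the standard library are available. Lean on these libraries where they do the work, as an engineer would, in place of code of your own. Each camera call takes 0.05 s, during which the arm holds its last target.

### The job

One of the four fan heads lying on the green bench has no orange cap on its hub. Point it out to the inspection camera: bring the fingertips just above the middle of that fan, a few centimetres up, without touching any fan or going down over another one, and stay there for two seconds. Then push the red stop lever all the way over to its far stop, leaving the green lever and everything else as they are.

Things in the scene. Friction and masses are not known exactly. Their poses are not given: they have to be found in the camera images.
- fan_bare_hub (a point): white plastic fan head lying grille up on the bench, 96 mm across, 45 mm high, loose; the ONLY one with no cap on its hub: a dark round socket 32 mm across is seen in the middle of the grille. Point: top centre of the hub, 45 mm above the bench, z up
- fan_a_hub (a point): white plastic fan head lying grille up on the bench, 96 mm across, 45 mm high, loose; a sound one, with an orange cap 32 mm across on its hub. Point: top centre of the hub, 45 mm above the bench, z up
- fan_b_hub (a point): white plastic fan head lying grille up on the bench, 96 mm across, 45 mm high, loose; a sound one, with an orange cap 32 mm across on its hub. Point: top centre of the hub, 45 mm above the bench, z up
- fan_c_hub (a point): white plastic fan head lying grille up on the bench, 96 mm across, 45 mm high, loose; a sound one, with an orange cap 32 mm across on its hub. Point: top centre of the hub, 45 mm above the bench, z up
- red_lever (a joint): angle of the red-knobbed stop lever (rad): 0 leaning fully towards the robot's side (its block's -x), 1.0 fully over at the far stop (its block's +x); starts within 0 to 0.15, stays where it is left, needs under 2 N at the knob
- red_lever_tip (a point): centre of the red ball knob (26 mm across) at the end of the thin steel lever, 80 mm from its pivot; 92 mm above the bench at either stop, 102 mm half-way
- red_lever_base: grey block of the red lever, fixed to the bench, 70 mm (x) x 50 mm (y) x 25 mm high, origin under its centre; the pivot is right above the origin, 22 mm up, along the block's y; the lever is pushed along the block's +x, which points roughly away from the robot
- green_lever_tip (a point): centre of the green ball knob of a second, otherwise equal lever on its own block (the line's feed lever), at the robot-side stop; to be left alone
- glue_center (a point): small white squeeze glue bottle with a thin nozzle, standing, 36 mm across, 108 mm high; point at half height
- tape_center (a point): roll of yellow tape lying flat, 90 mm across, 24 mm high; point at its centre
- driver_grip (a point): screwdriver lying on the bench; point in its handle
- carton_center (a point): small closed cardboard box 70 x 100 x 60 mm; point at its centre
- fan_bare: the same fan head as fan_bare_hub; origin at the centre of its underside, z up
- fan_a: the same fan head as fan_a_hub; origin at the centre of its underside, z up
- fan_b: the same fan head as fan_b_hub; origin at the centre of its underside, z up
- fan_c: the same fan head as fan_c_hub; origin at the centre of its underside, z up
Not all that is in view belongs to the job. Leave any pink or purple look-alike of the red_lever_base alone.

How it is judged:
By the outcome, as a careful person would: the job done as asked, in the order asked, and still so for the second after the job is handed in, with the robot touching nothing.
It also fails if it takes over 45 s, if anything falls off the work surface, if the arm or the gripper's body presses on something with over 40 N, if the wrist force passes 120 N, or if a joint passes its speed limit or range.

## Working session

There is one attempt and no reset: what is moved stays moved. The work goes in short steps, Python scripts to look and compute and a shell command to move; the robot and the scene stay as the last step left them, time stands still between calls to the robot, and variables do not carry over. Pictures are saved under pics/ and viewed, and the job is handed in when it is done.

```bash
mkdir -p pics
python3 - <<'E'
from workcell import arm, read_camera, calibration, finder
import cv2
for n in("top","side"):
    cv2.imwrite(f"pics/{n}0.png",read_camera(n)); c=calibration(n); print(n,c)
s=arm.get_state(); print(s)
E
```

```text
top {'fx': 477.5025195438359, 'fy': 477.5025195438359, 'cx': 254.69285769564993, 'cy': 186.39626568437396, 'k1': 0.018920227156101064, 'world_to_cam': array([[ 0.02284983, -0.99967967, -0.01088356, -0.035897  ],
       [ 0.98197373,  0.0203993 ,  0.18791346, -0.54770884],
       [-0.18763124, -0.01498116,  0.98212529, -1.30634443],
       [ 0.        ,  0.        ,  0.        ,  1.        ]])}
side {'fx': 348.9263547359905, 'fy': 348.9263547359905, 'cx': 254.9802304966398, 'cy': 194.68604635777052, 'k1': -0.08203015883237996, 'world_to_cam': array([[ 0.82741135, -0.5615763 ,  0.00474517, -0.48064553],
       [ 0.38468588,  0.5729012 ,  0.72374097, -0.23838613],
       [-0.40915429, -0.59700609,  0.69005543, -0.85307698],
       [ 0.        ,  0.        ,  0.        ,  1.        ]])}
{'clock': 0.1, 'joint_positions': array([-1.17651629,  0.41793196, -0.01029954,  1.61406999,  0.00471879,
        1.11067511, -0.05296238]), 'joint_vel': array([-0.0002445 , -0.00231901, -0.00017914, -0.00093856, -0.00020967,
       -0.00188259, -0.00039231]), 'effort': array([ 2.21386297e-03, -8.52581334e+01,  6.40570801e-01, -4.26695967e+01,
       -4.87794389e-02,  1.64378149e-02,  1.29809609e-04]), 'eef_pos': array([0.26371668, 0.56632314, 0.2298953 ]), 'tool_rot': array([ 0.15246532,  0.69043718, -0.15321025,  0.69034588]), 'force': array([0.09806954, 0.39763763, 0.35683193]), 'torque': array([ 0.0019832 , -0.00272521, -0.05893103]), 'grip_width': 0.9987956900229605}
```

View pics/top0.png

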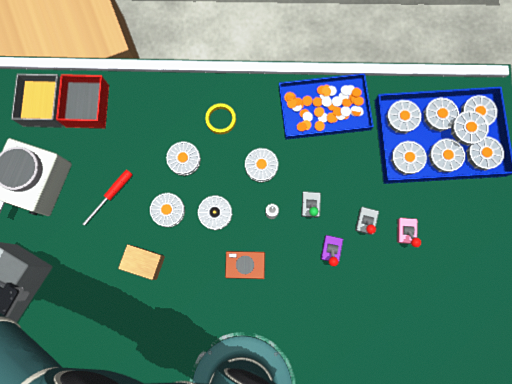

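View pics/side0.png

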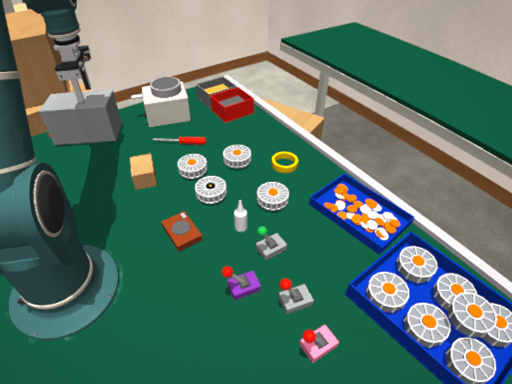

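Candidates for the bare fan in the top view are (183,158) orange, (261,165) orange, (167,210) orange and (215,212) with a dark socket, plus the fans in the blue tray, which all have caps. I choose (215,212). Red knobs sit on a grey block at (369,220), a purple one at (333,250) and a pink one at (408,231). I choose the grey one. Next I'll measure both and check them in close crops.

```bash
cat > h.py <<'E'
import numpy as np, cv2
from workcell import arm, read_camera, calibration, finder
def ray(n,uv):
    c=calibration(n); d=np.array([(uv[0]-c["cx"])/c["fx"],(uv[1]-c["cy"])/c["fy"]]); u=d.copy()
    for _ in range(20): u=d/(1+c["k1"]*(u@u))
    M=c["world_to_cam"]; R=M[:3,:3]; o=-R.T@M[:3,3]
    v=R.T@np.array([u[0],-u[1],-1]); return o,v/np.linalg.norm(v)
def atz(n,uv,z):
    o,v=ray(n,uv); return o+v*(z-o[2])/v[2]
def tri(a,b):
    (o1,v1),(o2,v2)=ray("top",a),ray("side",b)
    t=np.linalg.lstsq(np.c_[v1,-v2],o2-o1,rcond=None)[0]
    p,q=o1+t[0]*v1,o2+t[1]*v2; return (p+q)/2,np.linalg.norm(p-q)
def proj(n,p):
    c=calibration(n); q=c["world_to_cam"]@np.r_[p,1]; s=np.array([q[0],-q[1]])/-q[2]
    s=s*(1+c["k1"]*(s@s)); return np.array([c["fx"]*s[0]+c["cx"],c["fy"]*s[1]+c["cy"]])
E
python3 - <<'E'
from h import *
np.set_printoptions(precision=4,suppress=True)
Z=dict(fan_bare_hub=.045,fan_a_hub=.045,red_lever_tip=.092,red_lever_base=0,green_lever_tip=.092,glue_center=.054)
for n in("top","side"):
    im=read_camera(n)
    for k,z in Z.items():
        print(n,k)
        for d in finder.spot_point(n,k)[:6]:
            print("   ",round(d["conf"],2),np.round(d["at"],1),atz(n,d["at"],z))
im=read_camera("top"); a=cv2.resize(im[150:270,140:300],None,fx=4,fy=4,interpolation=2)[:, :]
b=cv2.resize(im[180:270,290:430],None,fx=5,fy=5,interpolation=2)
cv2.imwrite("pics/c1.png",a);cv2.imwrite("pics/c2.png",b)
im=read_camera("side");cv2.imwrite("pics/c3.png",cv2.resize(im[210:370,200:360],None,fx=3.7,fy=3.7,interpolation=2))
E
```

```text
top fan_bare_hub
    0.69 [212.1 208.4] [0.4836 0.0955 0.045 ]
    0.51 [363.8 222.2] [ 0.4537 -0.3325  0.045 ]
top fan_a_hub
    0.65 [167. 210.] [0.4764 0.2232 0.045 ]
top red_lever_tip
    0.62 [417.7 241.4] [ 0.3996 -0.4652  0.092 ]
    0.51 [369.3 227.5] [ 0.434  -0.3369  0.092 ]
    0.42 [334.2 258.1] [ 0.3499 -0.2416  0.092 ]
top red_lever_base
    0.88 [405.2 228.8] [ 0.4426 -0.4608  0.    ]
    0.57 [365.1 222.8] [ 0.4574 -0.3459  0.    ]
top green_lever_tip
    0.54 [312.4 209.7] [ 0.4792 -0.1834  0.092 ]
top glue_center
    0.44 [272.3 212. ] [ 0.4757 -0.0751  0.054 ]
side fan_bare_hub
    0.89 [208.6 186.6] [0.4687 0.0878 0.045 ]
side fan_a_hub
    0.72 [192.5 158.1] [0.4921 0.2435 0.045 ]
side red_lever_tip
    0.73 [286.4 284.6] [ 0.4346 -0.3383  0.092 ]
    0.57 [308.6 334.3] [ 0.4011 -0.4539  0.092 ]
    0.47 [224.7 274.3] [ 0.3354 -0.2392  0.092 ]
side red_lever_base
    0.92 [319.5 345.4] [ 0.4402 -0.4616  0.    ]
    0.78 [243.  285.4] [ 0.3834 -0.2376  0.    ]
side green_lever_tip
    0.56 [263.7 232.5] [ 0.4795 -0.1876  0.092 ]
side glue_center
    0.52 [241.2 215.9] [ 0.4815 -0.078   0.054 ]
```

View pics/c1.png

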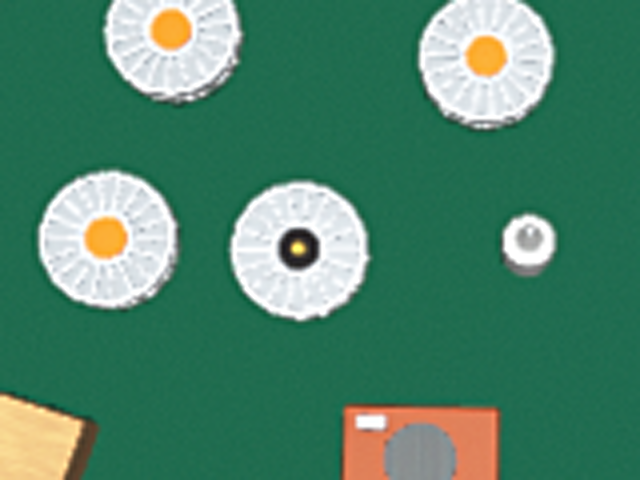

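View pics/c2.png

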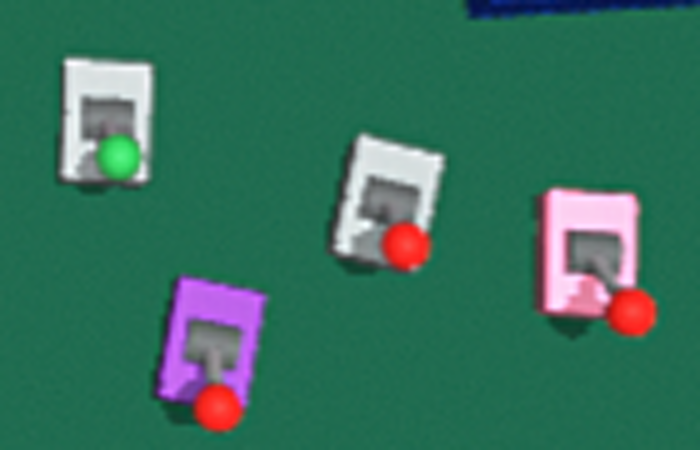

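View pics/c3.png

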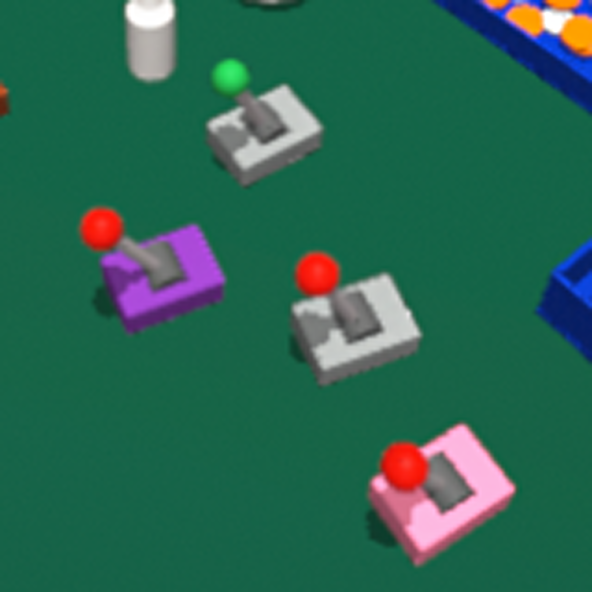

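The crops confirm it: the socket is at (214.5,212). The grey block's top corners are near (362,207), (378.6,211), (375,233.6) and (357,230.6), with the knob at (371.4,229.2) in the top view and (285.7,283.8) in the side view.

Run:
```python
from h import *
np.set_printoptions(precision=4,suppress=True)
im=read_camera("side"); g=im[175:200,195:230]; 
ys,xs=np.where(g.max(2)<90) ; print("dark side",xs.mean()+195,ys.mean()+175,len(xs))
print("bare top",atz("top",(214.5,212),.045), "tri",tri((214.5,212),(xs.mean()+195,ys.mean()+175)))
K=tri((371.4,229.2),(285.7,283.8)); print("knob",K)
C=np.array([atz("top",(290+u/5,180+v/5),.025) for u,v in[(360,137),(443,155),(424,268),(335,253)]])
print(C,C.mean(0)); 
f=(C[0]+C[1]-C[2]-C[3])/2; l=(C[0]+C[3]-C[1]-C[2])/2; print(np.linalg.norm(f),np.linalg.norm(l),np.degrees(np.arctan2(f[1],f[0])),np.degrees(np.arctan2(-l[0],l[1])))
for nm,p in dict(green=((313.8,211.4),(262.2,230.8)),purple=((333.7,261.6),(227.4,271.8)),pink=((416.2,242.4),(309.3,335.8))).items(): print(nm,tri(*p))
from scipy.spatial.transform import Rotation as R
print(R.from_quat(arm.get_state()["tool_rot"]).as_matrix())
```

```text
dark side 208.54237288135593 184.6949152542373 59
bare top [0.4735 0.0883 0.045 ] tri (array([0.4711, 0.0881, 0.0519]), np.float64(0.0031396883954228436))
knob (array([ 0.4291, -0.3404,  0.1025]), np.float64(0.0015959410347417605))
[[ 0.4986 -0.3325  0.025 ]
 [ 0.4892 -0.3796  0.025 ]
 [ 0.4243 -0.3672  0.025 ]
 [ 0.4317 -0.3171  0.025 ]] [ 0.4609 -0.3491  0.025 ]
0.06734863236609431 0.04930050148817341 -11.947054187396345 -9.78465063346868
green (array([ 0.4742, -0.1867,  0.1008]), np.float64(0.001823872796055982))
purple (array([ 0.3414, -0.2397,  0.0973]), np.float64(0.001979826952244146))
pink (array([ 0.3967, -0.4589,  0.0996]), np.float64(0.0012266931490788311))
[[ 0.      0.4221  0.9065]
 [-0.0001  0.9065 -0.4221]
 [-1.     -0.0001  0.    ]]
```

Both measurements agree with the given heights and sizes:
- **Bare hub:** about (0.472, 0.088).
- **Grey block:** centre about (0.460, -0.349), with its push axis at about -11°. The knob is about 31 mm to the near side of the pivot, as expected.

First I'll lift, shut the fingers and align the tool z with the push axis.

```bash
python3 -m inch '[[-1,-20,0,0,0],[-1,-20,0,0,0],[-1,0,0,0,-7],[-1,0,0,0,-7],[-1,0,0,0,0]]'
cat >> h.py <<'E'
from scipy.spatial.transform import Rotation as Ro
def go(*t):
    s=arm.get_state(); M=Ro.from_quat(s["tool_rot"]).as_matrix()
    print("t",round(s["clock"],2),"pos",s["eef_pos"].round(4),"zang",np.degrees(np.arctan2(M[1,2],M[0,2])).round(1),"x",M[:,0].round(3),"F",s["force"].round(1),"g",round(s["grip_width"],2))
    p=s["eef_pos"]
    for q in t: print("to",q,"tool mm",(M.T@(np.array(q)-p)*1000).round(1)); p=np.array(q)
E
python3 -c "
from h import *
go((.35,.088,.25),(.472,.088,.25),(.472,.088,.103))"
```

```text
clock: 1.37
eef_pos: [0.2639, 0.5666, 0.2707]
tool_rot: [0.065, 0.704, -0.065, 0.704]
force: [-1.5, -0.6, -0.5]
grip_width: 0.684
t 1.37 pos [0.2639 0.5666 0.2707] zang -10.6 x [ 0.  0. -1.] F [-1.5 -0.6 -0.5] g 0.68
to (0.35, 0.088, 0.25) tool mm [  20.5 -454.6  172.7]
to (0.472, 0.088, 0.25) tool mm [  0.   22.4 119.9]
to (0.472, 0.088, 0.103) tool mm [ 1.47e+02 -1.00e-01 -0.00e+00]
```

```bash
python3 -m inch '[[-1,0,-28,11,0],[-1,0,-28,11,0],[-1,0,-28,11,0],[-1,0,-28,11,0],[-1,0,-28,11,0]]'; python3 -m inch '[[-1,0,-28,11,0],[-1,0,-28,11,0],[-1,0,-28,11,0],[-1,0,-28,11,0],[-1,0,-28,11,0]]'
python3 -m inch '[[-1,0,-28,11,0],[-1,0,-28,11,0],[-1,0,-28,11,0],[-1,0,-28,11,0],[-1,0,-28,11,0]]'
python3 -c "
from h import *
go((.35,.088,.25),(.472,.088,.25),(.472,.088,.103))"
```

```text
clock: 1.78
eef_pos: [0.2912, 0.4171, 0.2702]
tool_rot: [0.069, 0.704, -0.069, 0.704]
force: [1.2, -0.6, 1.1]
grip_width: 0.329
clock: 2.2
eef_pos: [0.3185, 0.2692, 0.2704]
tool_rot: [0.069, 0.704, -0.069, 0.704]
force: [1.4, 0.3, 1.0]
grip_width: 0.01
clock: 2.62
eef_pos: [0.3458, 0.1214, 0.2705]
tool_rot: [0.069, 0.704, -0.069, 0.704]
force: [0.6, -0.8, 0.6]
grip_width: 0.003
t 2.62 pos [0.3458 0.1214 0.2705] zang -11.2 x [-0.     0.001 -1.   ] F [ 0.6 -0.8  0.6] g 0.0
to (0.35, 0.088, 0.25) tool mm [ 20.5 -31.9  10.7]
to (0.472, 0.088, 0.25) tool mm [ -0.   23.8 119.7]
to (0.472, 0.088, 0.103) tool mm [ 1.47e+02 -1.00e-01  0.00e+00]
```

```bash
python3 -m inch '[[-1,10,-16,5,0],[-1,10,-16,5,0],[-1,0,6,30,0],[-1,0,6,30,0],[-1,0,6,30,0]]'; python3 -m inch '[[-1,0,6,30,0],[-1,0,0,0,0],[-1,0,0,0,0]]'
python3 -c "
from h import *
go((.472,.088,.25),(.472,.088,.103))"
```

```text
clock: 3.03
eef_pos: [0.4426, 0.0898, 0.2505]
tool_rot: [0.07, 0.704, -0.069, 0.704]
force: [-0.4, 0.7, -0.0]
grip_width: 0.008
clock: 3.28
eef_pos: [0.4725, 0.0899, 0.2498]
tool_rot: [0.069, 0.704, -0.07, 0.703]
force: [-0.6, 0.7, 0.5]
grip_width: 0.005
t 3.28 pos [0.4725 0.0899 0.2498] zang -11.2 x [-0.001 -0.001 -1.   ] F [-0.6  0.7  0.5] g 0.0
to (0.472, 0.088, 0.25) tool mm [-0.2 -2.  -0.1]
to (0.472, 0.088, 0.103) tool mm [1.47e+02 2.00e-01 1.00e-01]
```

```bash
python3 -m inch '[[-1,30,-2,0,0],[-1,30,0,0,0],[-1,30,0,0,0],[-1,30,0,0,0],[-1,15,0,0,0]]'; python3 -m inch '[[-1,10,0,0,0],[-1,0,0,0,0],[-1,0,0,0,0]]'
python3 -c "
from h import *
for n in ('top','side'):
    im=read_camera(n); u,v=map(int,proj(n,[.472,.088,.06])); cv2.imwrite(f'pics/hov_{n}.png',cv2.resize(im[max(v-70,0):v+70,u-70:u+70],None,fx=4,fy=4))
go((.472,.088,.103))"
```

```text
clock: 3.7
eef_pos: [0.4694, 0.0881, 0.1129]
tool_rot: [0.068, 0.705, -0.069, 0.703]
force: [-0.5, -0.1, -0.6]
grip_width: 0.007
clock: 3.95
eef_pos: [0.4715, 0.0884, 0.1061]
tool_rot: [0.068, 0.704, -0.068, 0.704]
force: [0.4, 0.2, -0.6]
grip_width: 0.005
t 4.05 pos [0.4721 0.0885 0.1067] zang -11.0 x [ 0.002  0.001 -1.   ] F [ 0.1 -0.1 -0.1] g 0.0
to (0.472, 0.088, 0.103) tool mm [ 3.7 -0.6 -0. ]
```

View pics/hov_side.png

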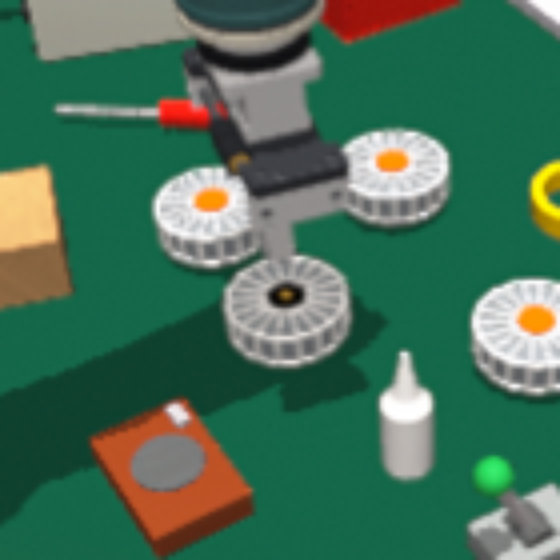

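View pics/hov_top.png

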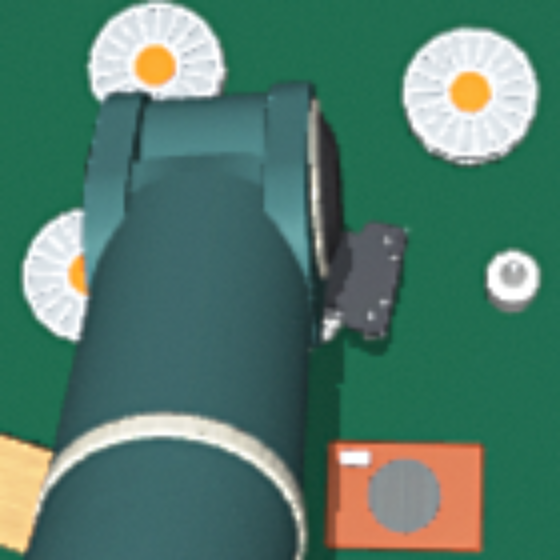

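The side view shows the shut fingertips at about (284,255) in the crop, right above the dark socket at (287,294), with a clear gap to the fan. I'll go down 4 mm and hold for more than 2 s.

```bash
python3 -m inch '[[-1,4,0,0,0],[-1,0,0,0,0],[-1,0,0,0,0],[-1,0,0,0,0],[-1,0,0,0,0]]'; for i in 1 ; do python3 -m inch '[[-1,0,0,0,0],[-1,0,0,0,0],[-1,0,0,0,0],[-1,0,0,0,0],[-1,0,0,0,0]]'; python3 -m inch '[[-1,0,0,0,0],[-1,0,0,0,0],[-1,0,0,0,0],[-1,0,0,0,0],[-1,0,0,0,0]]'; python3 -m inch '[[-1,0,0,0,0],[-1,0,0,0,0],[-1,0,0,0,0],[-1,0,0,0,0],[-1,0,0,0,0]]'; python3 -m inch '[[-1,0,0,0,0],[-1,0,0,0,0],[-1,0,0,0,0],[-1,0,0,0,0],[-1,0,0,0,0]]'; python3 -m inch '[[-1,0,0,0,0],[-1,0,0,0,0],[-1,0,0,0,0],[-1,0,0,0,0],[-1,0,0,0,0]]'; python3 -m inch '[[-1,0,0,0,0],[-1,0,0,0,0],[-1,0,0,0,0],[-1,0,0,0,0],[-1,0,0,0,0]]'; done
python3 -c "
from h import *
go((.472,.088,.25),(.37,.07,.25),(.374,-.333,.25),(.374,-.333,.11))"
```

```text
clock: 4.47
eef_pos: [0.4717, 0.0883, 0.1016]
tool_rot: [0.068, 0.704, -0.068, 0.704]
force: [-0.9, -0.9, -0.7]
grip_width: 0.004
clock: 4.88
eef_pos: [0.4716, 0.0883, 0.1014]
tool_rot: [0.068, 0.704, -0.068, 0.704]
force: [-0.8, -0.6, 0.2]
grip_width: 0.005
clock: 5.3
eef_pos: [0.4716, 0.0883, 0.1015]
tool_rot: [0.068, 0.704, -0.068, 0.704]
force: [-0.3, -0.2, -0.2]
grip_width: 0.004
clock: 5.72
eef_pos: [0.4716, 0.0883, 0.1015]
tool_rot: [0.068, 0.704, -0.068, 0.704]
force: [0.7, 1.1, -0.8]
grip_width: 0.006
clock: 6.13
eef_pos: [0.4716, 0.0883, 0.1015]
tool_rot: [0.068, 0.704, -0.068, 0.704]
force: [-0.4, 0.1, 0.2]
grip_width: 0.005
clock: 6.55
eef_pos: [0.4716, 0.0883, 0.1015]
tool_rot: [0.068, 0.704, -0.068, 0.704]
force: [-0.1, -0.6, 0.2]
grip_width: 0.005
clock: 6.97
eef_pos: [0.4716, 0.0883, 0.1015]
tool_rot: [0.068, 0.704, -0.068, 0.704]
force: [-0.9, -0.2, -0.4]
grip_width: 0.005
t 6.97 pos [0.4716 0.0883 0.1015] zang -11.0 x [ 0. -0. -1.] F [-0.9 -0.2 -0.4] g 0.0
to (0.472, 0.088, 0.25) tool mm [-148.5   -0.2    0.4]
to (0.37, 0.07, 0.25) tool mm [ -0.  -37.1 -96.7]
to (0.374, -0.333, 0.25) tool mm [   0.  -394.9   80.6]
to (0.374, -0.333, 0.11) tool mm [140.   0.  -0.]
```

```bash
python3 -m inch '[[-1,-30,0,0,0],[-1,-30,0,0,0],[-1,-30,0,0,0],[-1,-30,0,0,0],[-1,-28,0,0,0]]'; python3 -m inch '[[-1,0,-27,-1,0],[-1,0,-27,-1,0],[-1,0,-27,-1,0],[-1,0,-27,-1,0],[-1,0,-27,-1,0]]'; python3 -m inch '[[-1,0,-27,-1,0],[-1,0,-27,-1,0],[-1,0,-27,-1,0],[-1,0,-27,-1,0],[-1,0,-27,-1,0]]'; python3 -m inch '[[-1,0,-27,-1,0],[-1,0,-27,-1,0],[-1,0,-27,-1,0],[-1,0,-27,-1,0],[-1,0,-27,-1,0]]'; python3 -m inch '[[-1,0,-27,-1,0],[-1,0,0,0,0],[-1,0,0,0,0]]'
python3 -c "
from h import *
go((.374,-.333,.25),(.374,-.333,.108))"
```

```text
clock: 7.38
eef_pos: [0.4715, 0.0881, 0.2513]
tool_rot: [0.068, 0.704, -0.068, 0.704]
force: [-0.2, 1.2, 0.5]
grip_width: -0.001
clock: 7.8
eef_pos: [0.4405, -0.0444, 0.2496]
tool_rot: [0.068, 0.704, -0.067, 0.704]
force: [0.9, 0.5, -0.4]
grip_width: 0.007
clock: 8.22
eef_pos: [0.4099, -0.1761, 0.2496]
tool_rot: [0.068, 0.704, -0.067, 0.704]
force: [0.9, -0.0, -1.1]
grip_width: 0.002
clock: 8.63
eef_pos: [0.3793, -0.3076, 0.2496]
tool_rot: [0.068, 0.704, -0.068, 0.704]
force: [0.6, 0.2, -0.4]
grip_width: 0.003
clock: 8.88
eef_pos: [0.373, -0.3338, 0.2493]
tool_rot: [0.068, 0.704, -0.069, 0.704]
force: [-0.4, 1.0, -0.4]
grip_width: 0.008
t 8.88 pos [ 0.373  -0.3338  0.2493] zang -11.1 x [-0.001 -0.    -1.   ] F [-0.4  1.  -0.4] g 0.01
to (0.374, -0.333, 0.25) tool mm [-0.7  1.   0.8]
to (0.374, -0.333, 0.108) tool mm [1.42e+02 1.00e-01 1.00e-01]
```

```bash
python3 -m inch '[[-1,30,0,0,0],[-1,30,0,0,0],[-1,30,0,0,0],[-1,30,0,0,0],[-1,15,0,0,0]]'; python3 -m inch '[[-1,11,0,0,0],[-1,0,0,0,0],[-1,0,0,0,0]]'
python3 -c "
from h import *
for n in ('top','side'):
    im=read_camera(n); u,v=map(int,proj(n,[.42,-.34,.08])); cv2.imwrite(f'pics/lev_{n}.png',cv2.resize(im[max(v-60,0):v+60,u-60:u+60],None,fx=4,fy=4))
go((.426,-.3415,.103))"
```

```text
clock: 9.3
eef_pos: [0.3732, -0.3308, 0.1116]
tool_rot: [0.068, 0.705, -0.067, 0.703]
force: [0.8, 0.5, -0.6]
grip_width: 0.007
clock: 9.55
eef_pos: [0.374, -0.3325, 0.1039]
tool_rot: [0.067, 0.704, -0.067, 0.704]
force: [-0.1, -0.4, -0.0]
grip_width: 0.005
t 9.65 pos [ 0.3744 -0.3329  0.1046] zang -10.9 x [ 0.002 -0.001 -1.   ] F [ 0.2 -0.   0.4] g 0.01
to (0.426, -0.3415, 0.103) tool mm [ 1.7  1.4 52.3]
```

View pics/lev_side.png

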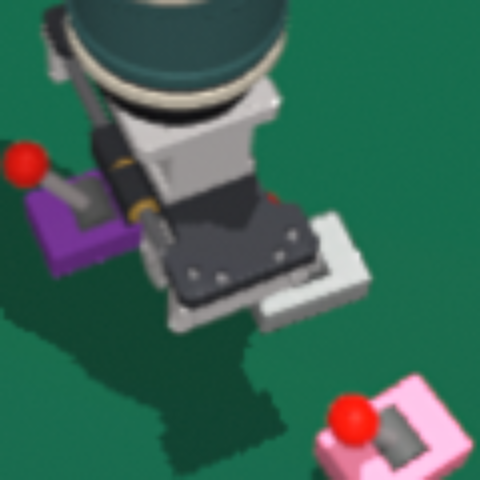

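View pics/lev_top.png

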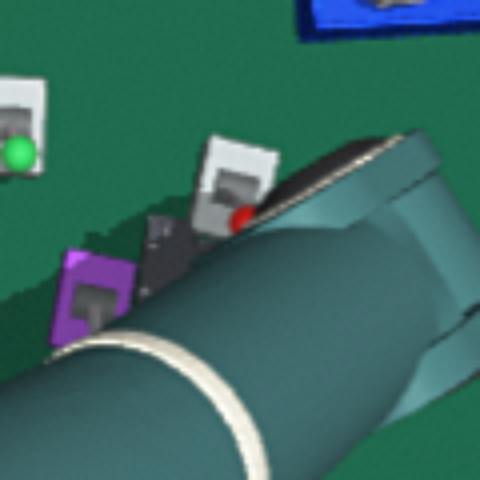

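The view shows the shut fingers behind the grey block's red knob at about (243,218) in the top crop, with the purple and pink levers clear. I'll push along tool z, gently towards the end.

```bash
python3 -m inch '[[-1,0,1,10,0],[-1,0,0,10,0],[-1,0,0,8,0],[-1,0,0,8,0],[-1,0,0,8,0]]'; python3 -m inch '[[-1,0,0,8,0],[-1,0,0,8,0],[-1,0,0,8,0],[-1,0,0,8,0],[-1,0,0,4,0]]'
python3 -c "
from h import *
go((.4985,-.3565,.103))"
```

```text
clock: 10.07
eef_pos: [0.4181, -0.3403, 0.1036]
tool_rot: [0.067, 0.704, -0.067, 0.704]
force: [-1.6, 0.4, 2.2]
grip_width: 0.007
clock: 10.48
eef_pos: [0.4536, -0.3472, 0.1034]
tool_rot: [0.067, 0.704, -0.068, 0.704]
force: [-0.8, -1.4, -0.1]
grip_width: 0.003
t 10.48 pos [ 0.4536 -0.3472  0.1034] zang -10.9 x [ 0. -0. -1.] F [-0.8 -1.4 -0.1] g 0.0
to (0.4985, -0.3565, 0.103) tool mm [ 0.5 -0.6 45.8]
```

```bash
python3 -m inch '[[-1,0,0,5,0],[-1,0,0,5,0],[-1,0,0,4,0],[-1,0,0,2,0],[-1,0,0,0,0]]'; python3 -m inch '[[-1,0,0,2,0],[-1,0,0,0,0]]';  python3 -m inch '[[-1,0,0,2,0],[-1,0,0,0,0]]'
python3 -c "
from h import *
for n in ('top','side'):
    im=read_camera(n); u,v=map(int,proj(n,[.46,-.35,.08])); cv2.imwrite(f'pics/psh_{n}.png',cv2.resize(im[max(v-60,0):v+60,u-60:u+60],None,fx=4,fy=4))
go((.4985,-.3565,.103))"
```

```text
clock: 10.9
eef_pos: [0.4685, -0.3501, 0.1035]
tool_rot: [0.067, 0.704, -0.068, 0.704]
force: [0.7, -0.1, -0.1]
grip_width: 0.003
clock: 11.07
eef_pos: [0.4702, -0.3505, 0.1035]
tool_rot: [0.068, 0.704, -0.068, 0.704]
force: [-0.5, -0.7, -0.0]
grip_width: 0.001
clock: 11.23
eef_pos: [0.4722, -0.3509, 0.1035]
tool_rot: [0.068, 0.704, -0.068, 0.704]
force: [0.3, -0.7, -1.0]
grip_width: 0.004
t 11.33 pos [ 0.4721 -0.3509  0.1035] zang -11.0 x [ 0. -0. -1.] F [ 0.6 -1.2  0.4] g 0.01
to (0.4985, -0.3565, 0.103) tool mm [ 0.5 -0.5 27. ]
```

View pics/psh_side.png

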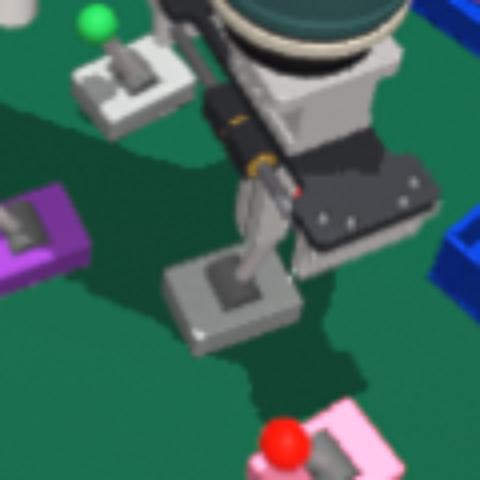

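View pics/psh_top.png

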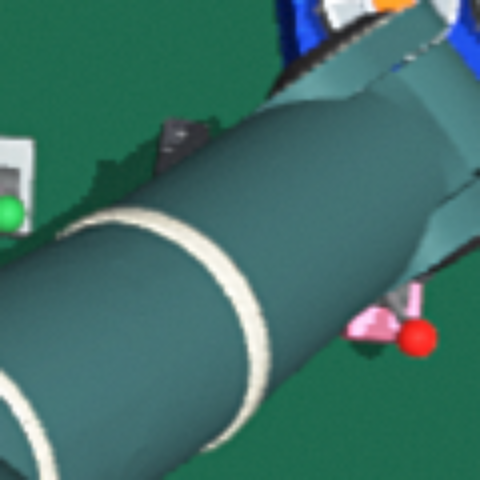

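The lever is now leaning to the far side, but the force is about zero, so it hasn't reached the stop. I'll keep going in 2 mm steps.

```bash
python3 -m inch '[[-1,0,0,2,0],[-1,0,0,0,0]]';  python3 -m inch '[[-1,0,0,2,0],[-1,0,0,0,0]]'; python3 -m inch '[[-1,0,0,1,0],[-1,0,0,0,0]]'
```

```text
clock: 11.5
eef_pos: [0.4743, -0.3513, 0.1035]
tool_rot: [0.067, 0.704, -0.068, 0.704]
force: [-0.3, -0.5, -0.1]
grip_width: 0.002
clock: 11.67
eef_pos: [0.4763, -0.3516, 0.1035]
tool_rot: [0.067, 0.704, -0.068, 0.704]
force: [-0.4, -0.5, 0.1]
grip_width: 0.006
clock: 11.83
eef_pos: [0.4771, -0.3518, 0.1035]
tool_rot: [0.068, 0.704, -0.068, 0.704]
force: [-0.4, 0.7, -1.1]
grip_width: 0.006
```

```bash
python3 -m inch '[[-1,0,0,1,0],[-1,0,0,0,0]]';  python3 -m inch '[[-1,0,0,1,0],[-1,0,0,0,0]]'; python3 -m inch '[[-1,0,0,1,0],[-1,0,0,0,0]]'
```

```text
clock: 12.0
eef_pos: [0.4781, -0.352, 0.1035]
tool_rot: [0.068, 0.704, -0.068, 0.704]
force: [-1.6, -0.5, -0.5]
grip_width: 0.009
clock: 12.17
eef_pos: [0.4787, -0.3522, 0.1034]
tool_rot: [0.068, 0.704, -0.068, 0.704]
force: [-2.0, 0.5, -0.0]
grip_width: 0.006
clock: 12.33
eef_pos: [0.479, -0.3522, 0.1033]
tool_rot: [0.068, 0.704, -0.068, 0.703]
force: [-5.8, 2.7, 3.1]
grip_width: 0.007
```

The force is rising and the TCP is stalling at x=0.479, close to the 0.478 predicted for the stop. One more millimetre to confirm, then I'll back straight off, lift and look.

```bash
python3 -m inch '[[-1,0,0,1,0],[-1,0,0,0,0]]'; python3 -m inch '[[-1,0,0,-5,0],[-1,0,0,-15,0],[-1,0,0,-20,0],[-1,0,0,-20,0],[-1,0,0,0,0]]'; python3 -m inch '[[-1,-30,0,0,0],[-1,-30,0,0,0],[-1,-30,0,0,0],[-1,-30,0,0,0],[-1,-20,0,0,0]]';  python3 -m inch '[[-1,0,30,0,0],[-1,0,30,0,0],[-1,0,30,0,0],[-1,0,30,0,0],[-1,0,30,0,0]]'; python3 -m inch '[[-1,0,30,0,0],[-1,0,30,0,0],[-1,0,30,0,0],[-1,0,0,0,0],[-1,0,0,0,0]]'
python3 -c "
from h import *
for n in ('top','side'): cv2.imwrite(f'pics/end_{n}.png',read_camera(n))
im=read_camera('side');cv2.imwrite('pics/end_c.png',cv2.resize(im[210:370,200:360],None,fx=3.7,fy=3.7,interpolation=2))
im=read_camera('top');cv2.imwrite('pics/end_d.png',cv2.resize(im[180:270,290:430],None,fx=5,fy=5,interpolation=2))
go()"
```

```text
clock: 12.5
eef_pos: [0.4793, -0.3523, 0.1032]
tool_rot: [0.068, 0.705, -0.067, 0.703]
force: [-11.8, 4.5, 7.0]
grip_width: 0.001
clock: 12.92
eef_pos: [0.419, -0.341, 0.1036]
tool_rot: [0.069, 0.704, -0.068, 0.704]
force: [0.5, -0.5, 0.7]
grip_width: 0.005
clock: 13.33
eef_pos: [0.4228, -0.3417, 0.2465]
tool_rot: [0.067, 0.703, -0.068, 0.705]
force: [-0.6, 0.4, -0.1]
grip_width: 0.008
clock: 13.75
eef_pos: [0.4511, -0.1924, 0.2439]
tool_rot: [0.068, 0.703, -0.068, 0.704]
force: [0.3, -0.5, 0.0]
grip_width: 0.003
clock: 14.17
eef_pos: [0.4684, -0.104, 0.2437]
tool_rot: [0.067, 0.704, -0.066, 0.704]
force: [-0.6, -0.5, 0.5]
grip_width: 0.002
t 14.37 pos [ 0.4676 -0.1065  0.2436] zang -11.1 x [ 0. -0. -1.] F [ 0.  -0.9  0.2] g 0.01
```

View pics/end_top.png

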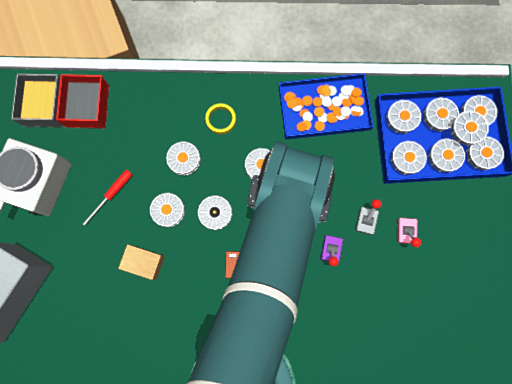

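View pics/end_c.png

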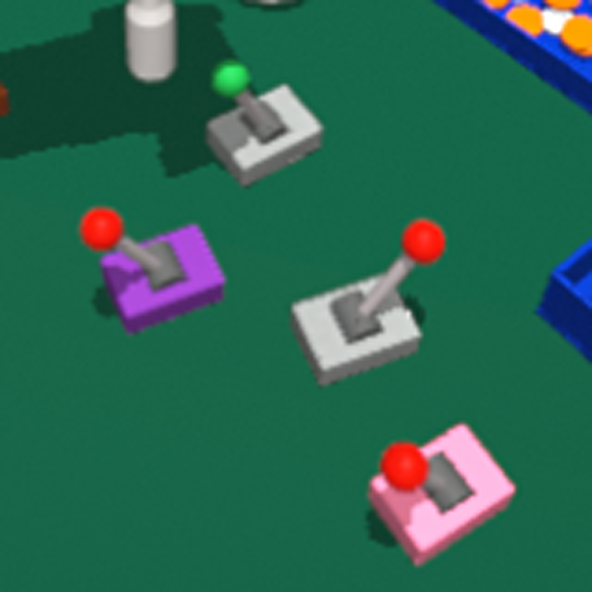

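View pics/end_d.png

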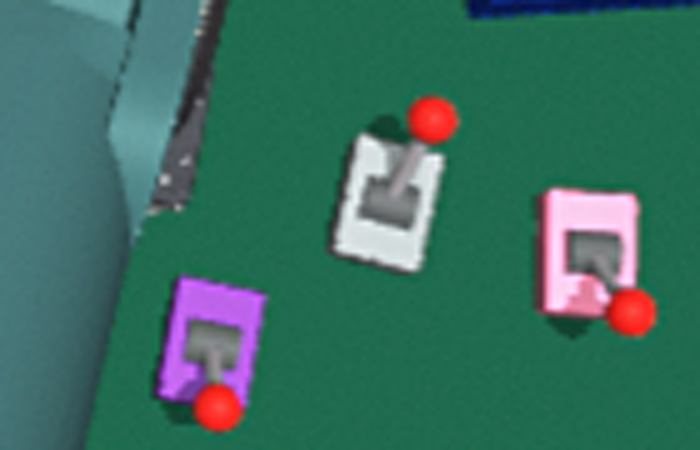

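View pics/end_side.png

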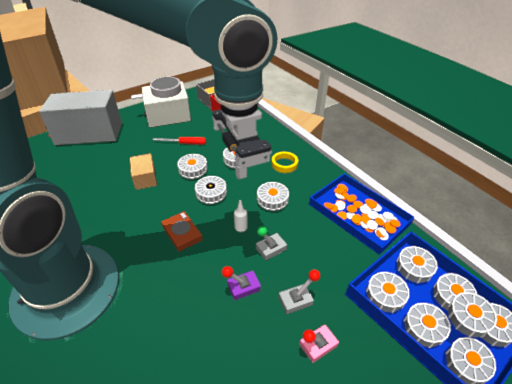

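The views show the red knob on the grey block over at the far side, at (376.6,204) in the top view and (314.3,275.3) in the side view. The green, purple and pink levers and the fans are where they were. I'll check the final knob position against the stop and hand in.

```bash
python3 -c "
from h import *
K=tri((376.6,204),(314.3,275.3)); print(K); f=np.array([.982,-.19]); d=(K[0][:2]-[.4605,-.349])@f; print('ahead of pivot mm',d*1000,'z-based',atz('top',(376.6,204),.092), 'angle',.5+np.arcsin(min(1,d/.08)))
print(arm.finish_job())"
```

```text
(array([ 0.49817387, -0.35703692,  0.09753037]), np.float64(0.0008037523600953119))
ahead of pivot mm 38.52275337092617 z-based [ 0.49869625 -0.35816312  0.092     ] angle 1.0024046360331864
the job is handed in; nothing more can be done
None
```

The job is done and handed in at about 14.4 s of the 45 s allowed. No verdict was reported.

- **Pointing:** the bare-hub fan is the one with the dark socket, at (0.472, 0.088). The shut fingertips stayed about 32 mm above its hub for at least 2.5 s. I came in high and went down only over that fan.
- **Lever:** I pushed the red knob on the grey block until it met the stop, where the force rose to about 13 N. I then backed off and lifted clear. The last measurement puts the knob 38.5 mm past its pivot (about 1.0 rad); the far stop should be at 38.4 mm.
- **Everything else:** in the last pictures, the green, purple and pink levers are where they were. So are the fans that can be seen and the other items. The arm partly hid one capped fan from above, but the side view shows it in place. The gripper is clear of everything at TCP z = 0.24.

**Disagreements:**
- The finder's point for the bare hub was about 12 mm off, so I used the socket as seen in the close crop.
- The finder also ranked the pink look-alike above the red lever in the top view. I chose the grey block by its colour.
- Heights from the two cameras came out 5–7 mm too high, so I used the given heights instead.

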